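Load a slate label under the sprung clip of an engraving jig

ROBOT

A 7-joint arm with a two-finger parallel gripper is mounted at the origin on the work surface. World frame = base frame: x ahead of the robot, y to its left, z up, the work surface at z = 0. Lengths are in m, angles in rad, forces in N, time in s.
With the tool pointing down it reaches from about 0.4 to 0.925 m from the base axis. Payload 4.1 kg.
Tool frame: the origin (TCP) lies at the very end of the fingers, on their centre line; the grasp point (between the pads) lies bot.grasp_offset behind it (bot.grasp_offset is the distance from the TCP to the grasp point, in m); z points along the fingers, y is the line along which they close (so a half turn about z gives the same grasp; the last joint's range is limited). The gripper opens to 85 mm and grips with 20 to 120 N. Pads are 22 mm wide; open, the fingers measure 114 mm over their backs; the gripper's body (76 mm by 85 mm) begins 54 mm behind the grasp point. The pads swing forward as they close: fully open they stand 13 mm farther back than shut.
Start: joints at [1.101, 0.398, 0.045, 1.537, -0.019, 1.207, -0.051], TCP at [0.236, -0.606, 0.231] pointing down, gripper open.
Joint ranges: [-2.82, 2.82], [-0.49, 2.23], [-1.37, 1.46], [0, 2.46], [-1.36, 4.5], [0.23, 2], [-2.94, 2.94]. Speed limits (rad/s): [2.57, 2.57, 3.14, 3.14, 3.14, 3.14, 3.14].

INTERFACE

Orientations are given as a rotation vector (axis times angle).
In Python, from rig import bot gives the robot as it stands. Calls block until the motion is done:
- bot.goto(position, orientation): joint-space move of the TCP to a pose.
- bot.movel(position, orientation=None, feed=0.15): straight line of the TCP; orientation=None keeps the orientation; feed is the mean speed in m/s.
- bot.movej(angles): joint-space move.
- bot.set_gripper(opening, newtons=None): finger opening in m; newtons is the grip in N (None keeps the last); returns when the fingers have stopped.
- bot.hold(seconds).
- bot.inverse_kinematics(position, orientation): joint angles nearest the present ones, or None.
- bot.read_state(): the state.
- bot.camera(name): name is "scene" or "top"; returns the picture (480x640x3 uint8, red, green, blue); there is no depth.
- bot.calibration(name): a dict with "intrinsics" (3x3 intrinsics, pixels), "k1" (the pictures are not rectified: a ray, as slopes to the right and down, at radius r is drawn at 1 + k1 r^2 times it, then the intrinsics apply), "view" (4x4, takes a point from world to camera coordinates). Camera axes: x right, y down, z forward; pixel columns grow to the right and rows downward; lengths in m; the calibration is good to about 2 mm. A picture is of the moment at which its call begins. calibration takes no time and is no camera call.
A pose or a line that the arm cannot do raises bot.IKError and nothing moves.
- bot.job_done(): hands the job in; it is judged then, once.
Trained networks look in the newest picture that a camera, given by its name, has taken for a name from the list of things; names that differ only in an ending like _2 or _b are one class to them, and where a whole thing is asked for, a point or a joint stands for the part that bears it (a point fixed in the world has none). Each returns a list of dicts, best first, with "p" (0 to 1); they miss things now and then, are a little off and sometimes report something else, mostly with a low value. They report only what shows in the picture. A call takes as long as a camera call. They do not tell look-alikes from the thing itself.
- bot.boxes_of(camera, thing): "at" ([x, y, z] in m, in world coordinates, good to about 4 mm: the middle of the surface that is visible of it).
- bot.regions_of(camera, thing): "region" (480x640 bool, what is visible of it).
The state is a dict: "clock": time; "qpos": joint angles; "qvel": joint speeds; "joint_efforts": joint torques, N m; "tool_pos": TCP position; "eef_rot": TCP orientation; "wrist_force": force on the tool from outside, world axes, zero at the start; "moment": the same for the moment, N m; "opening": finger opening in m; "grip_force": force on a finger pad.
Only numpy, scipy, OpenCV 4.12 (cv2) and the standard library are available. Lean on these libraries where they do the work, as an engineer would, in place of code of your own. Each camera call takes 0.05 s, during which the arm holds its last target. There are 200 camera calls.

TASK

Load the slate label blank into the engraving jig: with one fingertip press the clip's red thumb bar right down and hold it down, and with the other fingertip push the blank along its channel, beneath the raised clip jaw, fully home against the end stop. Then let the bar up so that the clip grips the blank, and come away. The blank is only pushed, never picked up or tipped, and the other things on the bench are left where they are.

Things in the scene. Friction and masses are not known exactly. Their poses are not given: they have to be found in the camera images.
- jig: Engraving jig fixed to the bench: aluminium base 78 (x) x 144 (y) x 18 mm, origin at the centre of its underside, z up. Its flat top, the bed, is 18 mm above the origin. The blank is fed along +y in a channel on the bed, beneath a sprung brass clip, up to the end stop. The clip's red thumb bar hangs out behind (+x of) the base
- entry (a point): middle of the channel's open end (-y end), on the bed surface. The channel is 46.5 mm wide along the jig's x (fence face at jig x = +17 mm, 7 mm high above the bed; front rail face at x = -29.5 mm, 5 mm high) and runs 133 mm along the jig's y to the end stop
- stop (a point): centre of the end stop's face (jig y = +61 mm, 10 mm high) that the blank comes to rest against, 4.5 mm above the bed; axes as the jig's, y pointing into the stop
- rod (a point): middle of the clip's pivot rod, which runs along the jig's y at jig x = +29 mm, 34 mm above the jig's origin, between two grey bearing blocks (at y = -66 and +66 mm, 14 x 10 mm, tops 40 mm above the origin). The clip's jaw spans only jig y = +27 to +55 mm and reaches from the rod over the bed to about jig x = 0
- thumb (a point): top of the clip's red thumb bar, middle of its length. The bar is 126 mm long along the jig's y and 19 mm wide; press it anywhere along its length, a fingertip can slide along it. Up: this point is at jig x = +62 mm, 37 mm above the jig's origin, the bar sloping up to the rear. Pressed right down: jig x = +59.5 mm, 21 mm above the origin (3 mm above the bed, 6 mm below the blank's top), level
- clip (a joint): rotation of the clip about its rod, rad. 0: up, no blank (jaw lip 1 mm above the bed, blocks the way); 0.29: jaw resting on a blank; above 0.33 a blank passes beneath; 0.50: thumb bar right down on a hard stop, jaw lip 15 mm above the bed. The spring takes about 5 N on the bar at first, 8 N at the stop, and shuts the clip when let go
- blank: the slate label blank to load, dark blue-grey, a loose plate 44 (x) x 50 (y) x 9 mm, about 55 g, flat on the bed in the jig's channel, short of the jaw; origin at the centre of its underside, axes nearly the jig's. Its trailing edge is 25 mm to -y of the origin. Home, its origin is 25 mm short of the stop face and its trailing edge still 16 mm short of the jaw
- lead_edge (a point): middle of the blank's leading (+y) edge face, half-way up its thickness; it meets stop when the blank is home
- spare: a spare slate blank much like the one in the jig, 44 x 50 x 9 mm, lying on the bench beside the jig; leave alone. Origin at the centre of its underside
- scriber: scriber with wooden handle and steel point, 137 mm long along its x, 11 mm thick, lying on the bench; leave alone. Origin under its middle
- stone: grey rubbing stone 30 x 85 (y) x 22 mm on the bench; leave alone. Origin at the centre of its underside
- pot: green open pot, 54 mm across and 55 mm high, on the bench; leave alone. Origin at the centre of its underside
Not all that is in view belongs to the job. Several things look just like the jig: the one meant starts farthest to the robot's left. What is shaped like the blank but pink or turquoise is not meant.

How it is judged:
By the outcome, as a careful person would: the job done as asked, in the order asked, and still so for the second after the job is handed in, with the robot touching nothing.
It also fails if it takes over 40 s, if anything falls off the work surface, if the arm or the gripper's body presses on something with over 40 N, if the wrist force passes 120 N, or if a joint passes its speed limit or range.

## Working session

There is one attempt and no reset: what is moved stays moved. The work goes in short steps, each a Python script; the robot and the scene stay as the last script left them, time stands still between calls to the robot, and variables do not carry over. Pictures are saved under pics/ and viewed, at most 10 in all, crops included, and the job is handed in when it is done.

```bash
ls; mkdir -p pics; cat > h.py <<'E'
import numpy as np, cv2
from rig import bot
def save(n,f):
    im=bot.camera(n); cv2.imwrite(f,im[:,:,::-1]); return im
def proj(n,P):
    c=bot.calibration(n);K=np.array(c["intrinsics"]);V=np.array(c["view"])
    p=np.atleast_2d(P)@V[:3,:3].T+V[:3,3]; s=p[:,:2]/p[:,2:]
    s=s*(1+c["k1"]*(s**2).sum(1,keepdims=True)); return s@K[:2,:2].T+K[:2,2]
def ray(n,uv,z):
    c=bot.calibration(n);K=np.array(c["intrinsics"]);V=np.array(c["view"])
    d=(np.atleast_2d(uv)-K[:2,2])@np.linalg.inv(K[:2,:2]).T; s=d.copy()
    for _ in range(20): s=d/(1+c["k1"]*(s**2).sum(1,keepdims=True))
    D=np.c_[s,np.ones(len(s))]@V[:3,:3]; o=-V[:3,:3].T@V[:3,3]
    return o+D*((z-o[2])/D[:,2])[:,None]
E
python3 - <<'E'
from h import *
np.set_printoptions(precision=4,suppress=True)
for n in("scene","top"):
    save(n,f"pics/{n}0.png")
    c=bot.calibration(n);V=np.array(c["view"]);print(n,-V[:3,:3].T@V[:3,3],c["k1"])
    for t in("jig","blank","thumb","spare","scriber","stone","pot"):
        for d in bot.boxes_of(n,t): print(n,t,round(d["p"],2),np.round(d["at"],3),proj(n,d["at"]).round())
print(bot.read_state()); print(bot.grasp_offset)
E
```

```text
pics
scene [1.1371 0.2286 0.5287] -0.1157293907332682
scene jig 0.85 [ 0.764 -0.032  0.031] [[198. 330.]]
scene jig 0.63 [0.526 0.075 0.025] [[320. 239.]]
scene blank 0.83 [0.494 0.05  0.027] [[311. 225.]]
scene blank 0.6 [0.571 0.234 0.009] [[411. 282.]]
scene thumb 0.63 [ 0.598 -0.168  0.037] [[166. 236.]]
scene thumb 0.62 [ 0.793 -0.022  0.038] [[195. 345.]]
scene thumb 0.61 [0.539 0.082 0.03 ] [[322. 242.]]
scene scriber 0.68 [0.373 0.072 0.007] [[338. 198.]]
scene stone 0.73 [0.457 0.239 0.017] [[422. 234.]]
scene stone 0.44 [0.524 0.076 0.026] [[321. 238.]]
scene pot 0.68 [0.68  0.135 0.035] [[334. 307.]]
scene pot 0.47 [0.543 0.079 0.037] [[320. 240.]]
top [0.4407 0.0738 0.7166] -0.04940072585420023
top jig 0.91 [ 0.567 -0.181  0.026] [[468. 245.]]
top jig 0.74 [0.518 0.075 0.025] [[311. 286.]]
top jig 0.69 [ 0.761 -0.031  0.024] [[365. 139.]]
top blank 0.92 [0.681 0.272 0.012] [[188. 196.]]
top blank 0.7 [0.494 0.047 0.026] [[330. 300.]]
top blank 0.65 [0.516 0.084 0.026] [[305. 287.]]
top blank 0.61 [0.562 0.24  0.011] [[208. 266.]]
top thumb 0.96 [ 0.597 -0.165  0.034] [[45
[... 229 characters left out ...]
[0.371 0.071 0.01 ] [[319. 381.]]
top stone 0.91 [0.443 0.232 0.022] [[212. 340.]]
top stone 0.45 [0.37  0.068 0.01 ] [[321. 382.]]
top pot 0.57 [0.674 0.135 0.029] [[268. 192.]]
{'clock': 0.8, 'qpos': array([ 1.101 ,  0.3984,  0.0451,  1.5366, -0.0187,  1.2069, -0.0507]), 'qvel': array([ 0.0004,  0.0005,  0.0004,  0.0012,  0.0004,  0.0001, -0.0009]), 'joint_efforts': array([ -0.0007, -47.4961,   1.3624, -25.4506,   0.0116,   0.001 ,
         0.    ]), 'tool_pos': array([ 0.2356, -0.6059,  0.2314]), 'eef_rot': array([3.0876, 0.5792, 0.0001]), 'wrist_force': array([0.1627, 0.2658, 0.0456]), 'moment': array([ 0.0022,  0.0183, -0.0703]), 'grip_force': 0.0, 'opening': 0.08543747312212388}
0.0187
```

View pics/top0.png

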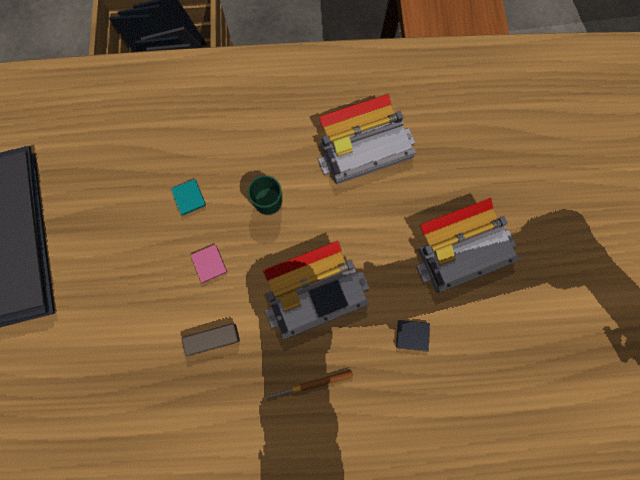

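View pics/scene0.png

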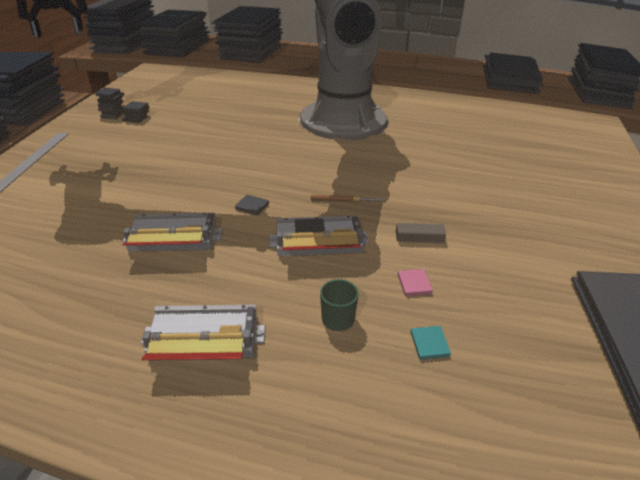

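```bash
python3 -c "
import cv2
a=cv2.imread('pics/top0.png')[220:345,235:385];cv2.imwrite('pics/c0.png',cv2.resize(a,None,fx=4.8,fy=4.8,interpolation=cv2.INTER_CUBIC))"
```

```text
(no output)
```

View pics/c0.png

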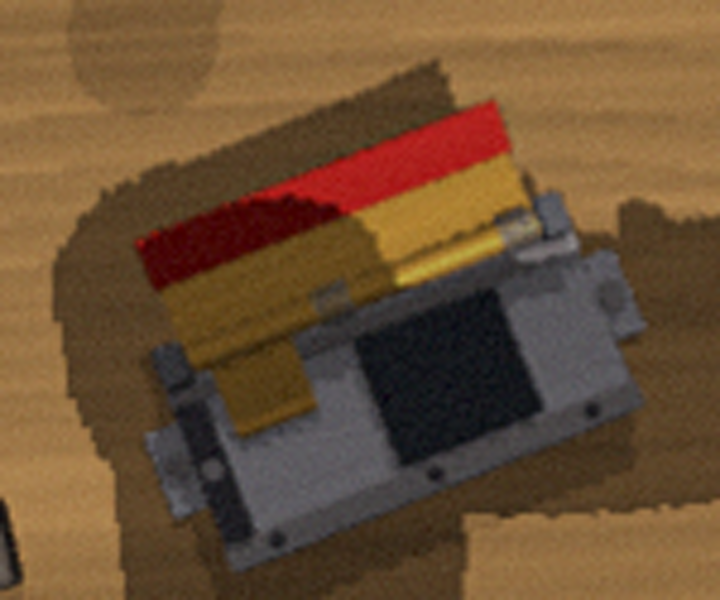

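Three jigs show in the top view: (311,286) at y=+0.075, (365,139) at y=-0.03 and (468,245) at y=-0.18. The one meant is (311,286), which is farthest left (+y). The crop confirms it: it holds the dark blank at (329,298), short of the jaw, with the stop at its left end. Next I fit its pose.

```bash
cat > fit.py <<'E'
from h import *
from scipy.optimize import least_squares
J=np.array([[29,-66,40],[29,66,40],[70.3,63,41.6],[70.3,-63,41.6],[53.7,63,32.4],[53.7,-63,32.4],[-39,-72,18]])/1e3
uv=np.array([[555,215],[172,365],[137,242],[495,100],[157,290],[512,148],[641,408]])/4.8+[235,220]-.4
bl=np.array([[490,290],[541,408],[405,465],[357,342]])/4.8+[235,220]-.4
def W(p,P): 
    c,s=np.cos(p[2]),np.sin(p[2]); return np.atleast_2d(P)@np.array([[c,-s,0],[s,c,0],[0,0,1]]).T+[p[0],p[1],0]
if __name__=="__main__":
    np.set_printoptions(precision=4,suppress=True)
    r=least_squares(lambda p:(proj("top",W(p,J))-uv).ravel(),[.52,.075,.37],loss="soft_l1")
    p=r.x; print(p,(r.fun.reshape(-1,2)).round(1).tolist())
    b=ray("top",bl,.027); c,s=np.cos(p[2]),np.sin(p[2])
    bj=(b[:,:2]-p[:2])@np.array([[c,-s],[s,c]]); print("blank in jig",bj*1e3,bj.mean(0)*1e3)
    np.save("jig.npy",p)
    out=[]
    box=lambda x0,x1,y0,y1,z:np.array([[x0,y0,z],[x1,y0,z],[x1,y1,z],[x0,y1,z]])/1e3
    polys=[box(-39,39,-72,72,18),box(22,36,61,71,40),box(22,36,-71,-61,40),J[[2,3,5,4]],box(-39,17,61,61.1,28)]
    for n,(x,y,w,h) in {"top":(235,220,150,125),"scene":(250,195,150,80)}.items():
        im=cv2.imread(f"pics/{n}0.png")[y:y+h,x:x+w]; im=cv2.resize(im,None,fx=4,fy=4,interpolation=cv2.INTER_CUBIC)
        for q in polys:
            cv2.polylines(im,[((proj(n,W(p,q))-[x,y]+.5)*4).astype(np.int32)],True,(0,255,0),1)
        cv2.polylines(im,[((proj(n,b)-[x,y]+.5)*4).astype(np.int32)],True,(255,0,255),1)
        out.append(im)
    im=np.vstack(out); cv2.imwrite("pics/fit.png",cv2.resize(im,None,fx=.73,fy=.73,interpolation=cv2.INTER_AREA))
E
python3 fit.py
```

```text
[0.498 0.066 0.319] [[-0.3, -0.4], [-0.2, -0.1], [-0.6, -0.3], [0.4, -0.1], [-0.4, 0.4], [0.5, 0.7], [0.8, -0.1]]
blank in jig [[ 14.7547 -38.6723]
 [-26.8571 -39.4914]
 [-27.5057   8.1434]
 [ 15.0149   7.9672]] [ -6.1483 -15.5133]
```

View pics/fit.png

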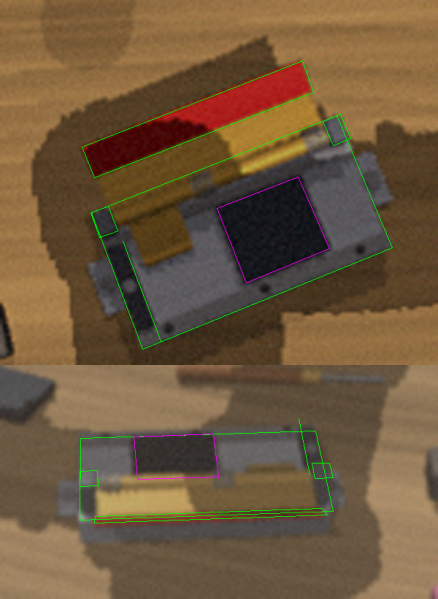

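The overlay agrees with both views: the jig fit is within about 1 px, and the blank is at jig (-6,-15.5) mm with its trailing edge near y=-40. With the fingers open 52 mm, one comes onto the middle of the bar and the other into the middle of the channel behind the blank.

```bash
cat >> h.py <<'E'
from scipy.spatial.transform import Rotation as R
p=np.load("jig.npy"); jx=np.array([np.cos(p[2]),np.sin(p[2]),0]); jy=np.array([-jx[1],jx[0],0])
def at(x,y,z): return np.array([p[0],p[1],0])+jx*x/1e3+jy*y/1e3+[0,0,z/1e3]
def ori(s): return R.from_matrix(np.c_[s*jy,s*jx,[0,0,-1]]).as_rotvec()
def st(t=""):
    s=bot.read_state(); d=s["tool_pos"]-[p[0],p[1],0]
    print(t,"t%.2f"%s["clock"],"jig",(np.array([d@jx,d@jy,d[2]])*1e3).round(1),"F",np.round([s["wrist_force"]@jx,s["wrist_force"]@jy,s["wrist_force"][2]],1),"o%.4f"%s["opening"]); return s
E
python3 - <<'E'
from h import *
P=at(26.7,-56,130); q0=bot.read_state()["qpos"]
sols=[(s,bot.inverse_kinematics(P,ori(s))) for s in(1,-1)]
for s,q in sols: print(s,None if q is None else np.round(q,2))
s,q=min([a for a in sols if a[1] is not None],key=lambda a:abs(a[1]-q0).max())
bot.set_gripper(.052); bot.movej(q); np.save("s.npy",s); st()
bot.movel(at(26.7,-56,58)); st()
save("top","pics/t1.png"); save("scene","pics/s1.png")
a=cv2.imread("pics/t1.png")[210:350,230:390];b=cv2.imread("pics/s1.png")[160:300,240:400]
cv2.imwrite("pics/ab1.png",cv2.resize(np.hstack([a,b]),None,fx=2.5,fy=2.5,interpolation=cv2.INTER_CUBIC))
E
```

```text
1 [ 0.4   0.36 -0.64  1.89  0.26  0.97 -0.03]
-1 [-1.01  0.68  1.27  1.93 -0.73  1.11 -2.26]
 t3.73 jig [ 26.5 -57.5 130. ] F [-0.5  0.4 -0.4] o0.0521
 t4.37 jig [ 27.3 -56.1  58.4] F [ 0.   0.1 -0.5] o0.0520
```

View pics/ab1.png

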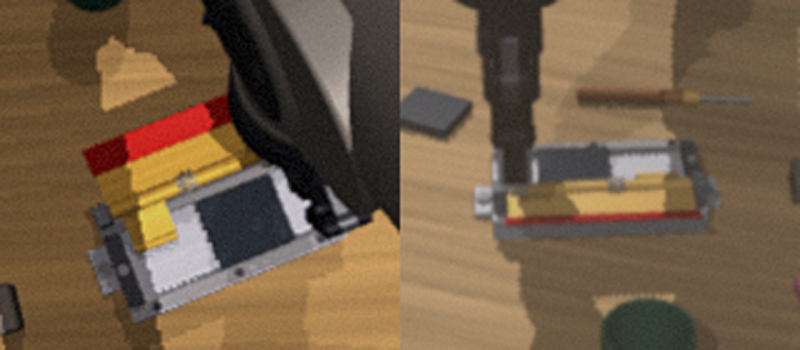

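The gripper is where planned. The left panel shows one fingertip over the channel at about (325,215), with a clear gap behind the blank, and the other above the bar's end. Now I descend in steps and watch the force.

```bash
python3 - <<'E'
from h import *
for z in [46,42,38,34,30,27,25,23,21,20,19,18,17,16,15,14,13,12]:
    bot.movel(at(26.7,-56,z),feed=.04); s=st(z)
    if s["wrist_force"][2]>16 or abs(s["wrist_force"][:2]).max()>12: break
E
```

```text
46 t4.92 jig [ 26.5 -55.9  45.7] F [ 0.4 -0.1 -1. ] o0.0516
42 t5.17 jig [ 26.5 -55.9  41.7] F [-0.  -0.4 -0.2] o0.0522
38 t5.42 jig [ 26.5 -55.9  37.7] F [0.3 0.7 0.2] o0.0522
34 t5.67 jig [ 26.4 -55.9  33.7] F [ 0.7 -0.  -0.5] o0.0525
30 t5.92 jig [ 27.2 -56.   30.4] F [-1.4  0.3  5.2] o0.0515
27 t6.17 jig [ 27.1 -56.   27.4] F [-2.1  0.7  5.7] o0.0522
25 t6.42 jig [ 26.9 -56.   25.5] F [-1.   0.5  5.3] o0.0520
23 t6.67 jig [ 26.6 -56.   23.5] F [-2.4  0.3  7.3] o0.0518
21 t6.92 jig [ 26.2 -56.   21.5] F [-3.   0.1  8. ] o0.0518
20 t7.17 jig [ 25.9 -56.   20.5] F [-4.3 -0.5  8.4] o0.0518
19 t7.42 jig [ 25.5 -56.   19.5] F [-4.4  0.7  9.9] o0.0518
18 t7.67 jig [ 25.2 -56.   18.5] F [-5.5  0.1 12.1] o0.0517
17 t7.92 jig [ 24.8 -56.   17.6] F [-6.9  0.7 12.5] o0.0520
16 t8.17 jig [ 24.8 -55.9  17.2] F [-8.9  1.2 18.9] o0.0519
```

```bash
python3 - <<'E'
from h import *
st()
save("top","pics/t2.png"); save("scene","pics/s2.png")
a=cv2.imread("pics/t2.png")[225:345,240:390];b=cv2.imread("pics/s2.png")[170:290,250:400]
cv2.imwrite("pics/ab2.png",cv2.resize(np.vstack([a,b]),None,fx=2.5*1.0,fy=2.5,interpolation=cv2.INTER_CUBIC))
E
```

```text
t8.17 jig [ 24.8 -55.9  17.2] F [-8.9  1.2 18.9] o0.0519
```

View pics/ab2.png

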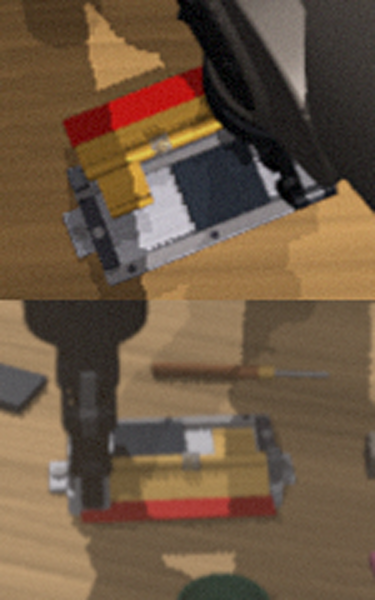

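The bar has visibly swung down: its rear edge in the lower panel now ends at about (275,515), i.e. scene pixel (360,256). I check this against the predicted pressed pose by segmenting the red.

```bash
python3 - <<'E'
from h import *
from fit import W
def bar(th):  # angle from up; local offsets from rod
    def pt(x,z):
        d=np.array([x-29,z-34]); c,s=np.cos(th),np.sin(th)
        return [29+c*d[0]+s*d[1],34-s*d[0]+c*d[1]]
    u=[pt(70.3,41.6),pt(53.7,32.4)]
    return np.array([[u[0][0],63,u[0][1]],[u[0][0],-20,u[0][1]],[u[1][0],-20,u[1][1]],[u[1][0],63,u[1][1]]])/1e3
for n in("top","scene"):
    im=cv2.imread(f"pics/{n}2.png" if 0 else f"pics/{n[0]}2.png").astype(int)
    red=(im[:,:,2]>2.2*im[:,:,1])&(im[:,:,2]>60)
    for th in(.3,.4,.45,.5,.55):
        m=np.zeros(red.shape,np.uint8); q=proj(n,W(p,bar(th))); cv2.fillPoly(m,[q.round().astype(np.int32)],1)
        print(n,th,(red&(m>0)).sum(),m.sum(),(red&(m==0))[225:290,255:400].sum(),bar(th)[0]*1e3)
E
```

```text
top 0.3 568 695 108 [70.70135057 63.         29.05557278]
top 0.4 616 726 60 [69.99939845 63.         24.91708602]
top 0.45 614 676 62 [69.49420339 63.         22.87932142]
top 0.5 614 682 62 [68.8877939  63.         20.86935273]
top 0.55 604 664 72 [68.1816857  63.         18.89220381]
scene 0.3 205 340 217 [70.70135057 63.         29.05557278]
scene 0.4 304 419 118 [69.99939845 63.         24.91708602]
scene 0.45 323 417 99 [69.49420339 63.         22.87932142]
scene 0.5 329 419 93 [68.8877939  63.         20.86935273]
scene 0.55 329 464 93 [68.1816857  63.         18.89220381]
```

The pressed pose fits the bar at about 0.5 rad, right down on the stop. Now I push the blank along +y, holding the bar down.

```bash
python3 - <<'E'
from h import *
ys=[-50,-44,-36,-28,-20,-14,-8,-5]+[-3.5,-2,-1,0,1,2,3,4,5,6]
f0=None
for y in ys:
    bot.movel(at(26.7,y,15.8),feed=.05); s=st(y); fy=s["wrist_force"]@jy
    if s["wrist_force"][2]<11 or s["wrist_force"][2]>32 or fy<-16: print("break");break
E
```

```text
-50 t8.53 jig [ 26.  -53.2  17.2] F [-6.7 -5.3 14.8] o0.0521
-44 t8.80 jig [ 27.4 -47.7  17.3] F [-2.7 -5.6 11.7] o0.0517
-36 t9.11 jig [ 28.2 -39.3  17.4] F [-0.9 -5.   9.9] o0.0523
break
```

```bash
python3 - <<'E'
from h import *
st()
bot.movel(at(26.7,-36,14.5),feed=.03); st("down")
bot.hold(.2);st()
for y in [-30,-24,-18,-12,-8]:
    bot.movel(at(26.7,y,14.5),feed=.05); s=st(y); fy=s["wrist_force"]@jy
    if s["wrist_force"][2]<10 or s["wrist_force"][2]>35 or fy<-18: print("break");break
E
```

```text
t9.11 jig [ 28.2 -39.3  17.4] F [-0.9 -5.   9.9] o0.0523
down t9.36 jig [ 28.3 -39.3  17.1] F [-4.2 -5.  19. ] o0.0519
 t9.56 jig [ 28.3 -39.3  17.1] F [-3.6 -4.9 18.7] o0.0518
-30 t9.82 jig [ 28.9 -35.3  17.1] F [-3.  -8.3 16.6] o0.0522
-24 t10.09 jig [ 29.4 -29.5  17.2] F [-2.2 -8.7 15.5] o0.0520
-18 t10.36 jig [ 29.7 -23.5  17.2] F [-1.2 -8.9 14.6] o0.0518
-12 t10.62 jig [ 29.9 -17.3  17.2] F [-0.7 -9.1 14.3] o0.0518
-8 t10.88 jig [ 30.1 -13.6  17.3] F [-1.5 -8.7 14.1] o0.0521
```

```bash
python3 - <<'E'
from h import *
for y in [-4,-1,1,3,5,6,7,8,9,10,11,12,13,14]:
    bot.movel(at(25,y,14.5),feed=.04); s=st(y); fy=s["wrist_force"]@jy
    if s["wrist_force"][2]<9 or s["wrist_force"][2]>35 or fy<-15: print("break");break
save("top","pics/t3.png"); save("scene","pics/s3.png")
a=cv2.imread("pics/t3.png")[225:345,240:390];b=cv2.imread("pics/s3.png")[170:290,250:400]
cv2.imwrite("pics/ab3.png",cv2.resize(np.vstack([a,b]),None,fx=2.5,fy=2.5,interpolation=cv2.INTER_CUBIC))
E
```

```text
-4 t11.13 jig [29.  -8.7 17.2] F [ 0.6 -7.9 13.6] o0.0520
-1 t11.38 jig [28.9 -6.2 17.2] F [-0.1 -8.6 13.6] o0.0520
1 t11.63 jig [28.9 -4.4 17.2] F [ 0.7 -9.  14.6] o0.0523
3 t11.88 jig [28.8 -2.5 17.2] F [ 1.1 -9.1 13. ] o0.0520
5 t12.13 jig [28.8 -1.4 17.3] F [ -0.6 -10.7  14.5] o0.0519
6 t12.38 jig [28.8 -1.4 17.3] F [  1.1 -12.2  13.7] o0.0520
7 t12.63 jig [28.7 -1.4 17.3] F [  0.7 -14.2  13. ] o0.0518
8 t12.88 jig [28.7 -1.3 17.3] F [  1.  -15.8  12.6] o0.0519
break
```

View pics/ab3.png

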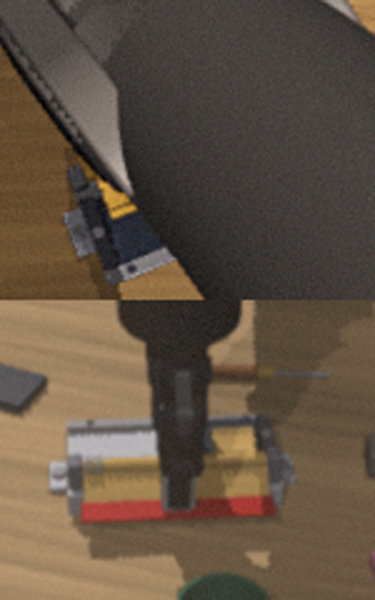

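The finger stalled with rising force at y=-1.4, where 0 was expected for home. The upper panel shows the blank's leading edge touching the stop at about (115,245), beneath the raised jaw. Now I back off a few mm with the bar still down, then let it up.

```bash
python3 - <<'E'
from h import *
for y in [2,-4,-10]:
    bot.movel(at(26.7,y,14.5),feed=.05); s=st(y)
c=s["tool_pos"]; d=c-[p[0],p[1],0]; y=(d@jy)*1e3
for z in [18,22,26,30,34,40]:
    bot.movel(at(26.7,y,z),feed=.06); st(z)
bot.movel(at(26.7,y,150)); st()
bot.movel(at(26.7,y,150)+[-.0,-.25,.05],feed=.3); st()
save("top","pics/t4.png"); save("scene","pics/s4.png")
a=cv2.imread("pics/t4.png")[225:345,240:390];b=cv2.imread("pics/s4.png")[170:290,250:400]
cv2.imwrite("pics/ab4.png",cv2.resize(np.vstack([a,b]),None,fx=2.5,fy=2.5,interpolation=cv2.INTER_CUBIC))
E
```

```text
2 t13.26 jig [28.9 -1.5 17.2] F [-4.8 -5.2 18.6] o0.0519
-4 t13.53 jig [28.9 -1.8 17.2] F [-4.8  3.9 21.4] o0.0523
-10 t13.79 jig [29.7 -5.3 17.2] F [-2.8  8.4 17.9] o0.0523
18 t14.04 jig [29.4 -3.9 19.6] F [1.  1.7 6.5] o0.0521
22 t14.29 jig [29.2 -4.2 23.5] F [1.9 2.5 5.8] o0.0520
26 t14.54 jig [25.9 -5.8 25.8] F [-0.2 -0.  -0. ] o0.0520
30 t14.79 jig [26.4 -5.5 29.9] F [ 0.8 -0.6 -0.1] o0.0520
34 t15.04 jig [26.9 -5.4 34.2] F [ 0.8  0.4 -0.9] o0.0523
40 t15.29 jig [27.1 -5.4 40.5] F [0.6 0.  0.1] o0.0522
 t16.18 jig [ 25.8  -5.3 149.1] F [ 0.7  0.1 -0.8] o0.0523
 t17.18 jig [ -51.1 -240.4  199.3] F [1.6 1.5 0.1] o0.0521
```

View pics/ab4.png

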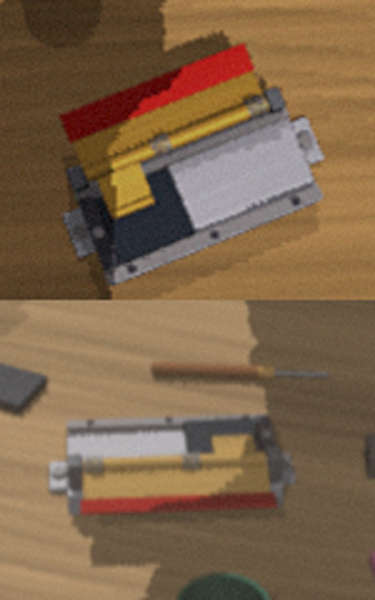

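The clip is down on the blank and the blank sits against the stop, its trailing edge running from about (168,168) to (194,235) in the upper panel. I check that edge numerically.

```bash
python3 - <<'E'
from h import *
b=ray("top",np.array([[168,168],[194,235]])/2.5+[240,225]-.4,.027)[:,:2]-p[:2]
print((b@jx[:2]*1e3).round(1),(b@jy[:2]*1e3).round(1))
g=cv2.imread("pics/t4.png")[:,:,:].mean(2)
for x in(-22,-14,-4): # brightness profile along jig y
    P=np.array([at(x,y,27) for y in range(4,18)]); q=proj("top",P)
    print(x,[int(cv2.getRectSubPix(g.astype(np.float32),(1,1),tuple(map(float,u)))[0,0]) for u in q])
E
```

```text
[ 14.9 -29.5] [11.7 11.9]
-22 [166, 167, 169, 171, 166, 150, 115, 74, 52, 41, 43, 41, 37, 41]
-14 [168, 168, 170, 173, 173, 162, 130, 84, 55, 39, 39, 42, 46, 42]
-4 [164, 164, 165, 167, 167, 161, 131, 91, 49, 39, 38, 42, 43, 43]
```

```bash
python3 -c "
from rig import bot
print(bot.job_done())"
```

```text
the job is handed in; nothing more can be done
None
```

The blank is loaded against the end stop with the clip shut on it, the arm is clear, and the job is handed in at about 17 s; the last picture puts its trailing edge at jig y ≈ 10.5 mm, where 11 mm is home and the calibration is good to about 2 mm.

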